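# Seat the mixer's platform plate on its locating pins

## Robot

A 6-joint arm with a two-finger parallel gripper is mounted at the origin on the work surface. World frame = base frame: x ahead of the robot, y to its left, z up, the work surface at z = 0. Lengths are in m, angles in rad, forces in N, time in s.
With the tool pointing down it reaches from about 0.225 to 0.875 m from the base axis. Payload 3.4 kg.
Tool frame: the origin (TCP) lies midway between the tips of the shut fingers; the grasp point (between the pads) lies 19 mm behind it (manip.tcp_to_grasp is the distance from the TCP to the grasp point, in m); x points along the fingers, y is the direction in which the jaws open and shut, and the axes are right-handed (so a half turn about x gives the same grasp; the last joint's range is limited). The gripper opens to 85 mm and grips with 20 to 120 N. Pads are 22 mm wide; open, the fingers measure 114 mm over their backs; the gripper's body (76 mm by 85 mm) begins 54 mm behind the grasp point. The pads swing forward as they close: fully open they stand 13 mm farther back than shut.
Start: joints at [-1.351, 0.276, 1.505, -0, 1.361, -0.121], TCP at [0.192, -0.542, 0.231] pointing down, gripper open.
Joint ranges: [-2.89, 2.89], [-0.75, 2.08], [0.22, 2.7], [-1.18, 4.32], [0.11, 2.71], [-2.7, 2.7]. Speed limits (rad/s): [2.57, 2.57, 3.14, 3.14, 3.14, 3.14].

## Interface

Orientations are given as a unit quaternion [w, x, y, z].
In Python, from rig import readout, eyes, job, manip gives the robot as it stands. The module is installed in compiled form; this text tells all that it offers.
- The arm moves only by the tool carry_out, never from a script. Its argument "deltas" is one flat list of numbers, 7 for each row, row after row: the shift along the tool's x, y, z scaled (see below), then the turn, a rotation vector about the tool's x, y, z scaled (see below), then the opening, from -1 (shut) to 1 (fully open). In form: [dx, dy, dz, ax, ay, az, grip, dx, dy, dz, ax, ay, az, grip, ...]. A call has 1 to 10 rows; each row shifts and turns the commanded pose from where the row before left it, along the tool's axes as they then stand; what a row does not reach is not made up. The controller multiplies each number of a shift by 60 mm and each number of a turn by 4 degrees. A row lasts 1/8 s, in which the tool goes at most 62.5 mm and 10.7 degrees, less where a joint would pass 70% of its speed; a pose out of reach is approached as far as the arm can. A call with a number of a shift or a turn outside -1 to 1 is refused whole. A call with a gripper value outside its range is refused whole. The fingers move at their own pace and stop on an object; "newtons" is the grip in N (left out, the last holds). Time passes only in rows, so rows that do not move let the fingers close. It gives the time, the measured TCP pose, the force and the opening at its end, in the units of the state.
- readout.get_state(): the state, without advancing time (a new reading comes with each control period).
- eyes.get_image(name): name is "scene" or "top" or "wrist"; returns a dict with "color" (384x512x3 uint8, red, green, blue), "z_map" (384x512 float32, m along the optical axis (not along the pixel's ray), 0 where there is no reading), "mtx" (3x3 intrinsics, pixels), "origin" and "orientation" of the camera in the world. Camera axes: x right, y down, z forward; pixel columns grow to the right and rows downward; lengths in m; the calibration is good to about 2 mm. A picture is of the moment at which its call begins.
- job.sign_off(): hands the job in, once; it reports no verdict.
The state is a dict: "clock": time; "qpos": joint angles; "qd": joint speeds; "effort": joint torques, N m; "position": TCP position; "ee_rot": TCP orientation; "contact_force": force on the tool from outside, world axes, zero at the start; "moment": the same for the moment, N m; "width": finger opening in m.
Only numpy, scipy, OpenCV 4.12 (cv2) and the standard library are available. Lean on these libraries where they do the work, as an engineer would, in place of code of your own. Each camera call takes 0.05 s, during which the arm holds its last target.

## Task

The platform plate of the blood-tube rocking mixer was put back carelessly and is riding on top of its two locating pins. Nudge the plate sideways with the fingertips until both of its holes drop over the pins and it lies flat and fully down on the carrier. Push it gently, do not pick it up, and leave everything else on the counter where it stands.

Things in the scene. Friction and masses are not known exactly. Their poses are not given: they have to be found in the camera images.
- rocker: the mixer, fixed, switched off. Origin: centre of its housing at counter height; x away from its sloping front panel (dials and display, facing the robot), y to the robot's left, z up. White housing 210 (x) x 270 (y) mm, flat top 70 mm up; the panel reaches out to x = -155 mm, nothing on it over 75 mm up. Carrier: fixed dark plate 150 (x) x 190 (y) mm centred above the housing, top 100 mm up
- pin_left (a point): top of the left locating pin, on the carrier at rocker x = +55, y = +75 mm, 109 mm above the counter: 10 mm in diameter, 9 mm high, with a round domed top (radius 5 mm). Hidden under the plate until it is seated; then it stands 3 mm proud of the metal
- pin_right (a point): top of the right locating pin, at rocker x = +55, y = -75 mm, the same as the left one
- plate: loose bare metal plate 170 (x) x 230 (y) x 6 mm, 0.6 kg, black ribbed mat (2.5 mm) on its front and middle. Origin: centre of its underside; x to the edge with the holes, y left, z up. It leans 4 degrees: hole end on the pin tops, front on the carrier; it starts 12-30 mm too near the robot, up to 40 mm left or right, turned up to 0.1 rad. Slides with friction about 0.5 to 0.7
- hole_left (a point): centre of the left hole at the plate's underside (plate x = +55, y = +75 mm): round, through, 14 mm in diameter (2 mm of play round the pin). Seated, the plate is level, its underside on the carrier 100 mm up, centred over the housing and square to it, its edges 10 mm (x) and 20 mm (y) beyond the carrier's
- hole_right (a point): centre of the right hole at the plate's underside (plate x = +55, y = -75 mm), the same as the left one
- tube_rack: bystander: white rack of capped blood tubes, 124 x 66 mm, 86 mm high, beside the mixer; origin: centre of its underside
- dressing_tray: bystander: small open steel tray, 170 x 75 mm, 24 mm high, on the mixer's other side; origin: centre of its underside
- water_bottle: bystander: clear water bottle, 62 mm in diameter, 200 mm high; origin: centre of its underside
- pen_cup: bystander: mug of pens, 80 mm in diameter, pens to 150 mm high; origin: centre of its underside
- swab_jar: bystander: white jar, 68 mm in diameter, 85 mm high; origin: centre of its underside
- marker_pen: bystander: marker lying on the counter in front of the mixer, 130 mm long, 13 mm thick; origin: its middle, at counter height

How it is judged:
By the outcome, as a careful person would: the job done as asked, in the order asked, and still so for the second after the job is handed in, with the robot touching nothing.
It also fails if it takes over 72 s, if anything falls off the work surface, if the arm or the gripper's body presses on something with over 40 N, if the wrist force passes 120 N, or if a joint passes its speed limit or range.

## Working session

There is one attempt and no reset: what is moved stays moved. The work goes in short steps, Python scripts to look and compute and a tool call to move; the robot and the scene stay as the last step left them, time stands still between calls to the robot, and variables do not carry over. Pictures are saved under pics/ and viewed, and the job is handed in when it is done.

Besides the shell and the picture viewer there is one more tool, called after "Request:" as a command line: name --argument value ..., lists and objects as JSON in quotes. carry_out: Moves the arm, as the interface text tells. Its arguments: {"type":"object","properties":{"deltas":{"type":"array"},"newtons":{"type":"number"}},"required":["deltas"]}

```bash
mkdir -p pics; cat > h.py <<'E'
import numpy as np, cv2
from rig import readout, eyes, job, manip
from scipy.spatial.transform import Rotation as R
def rot(q): return R.from_quat([q[1],q[2],q[3],q[0]]).as_matrix()
def img(n,save=None):
    d=eyes.get_image(n)
    if save: cv2.imwrite('pics/'+save,cv2.cvtColor(d['color'],cv2.COLOR_RGB2BGR))
    return d
def cloud(d):
    z=d['z_map'];K=d['mtx'];v,u=np.mgrid[:z.shape[0],:z.shape[1]]
    P=np.stack([(u-K[0,2])/K[0,0]*z,(v-K[1,2])/K[1,1]*z,z],-1)
    return P@rot(d['orientation']).T+np.array(d['origin'])
def ray(d,u,v,h):
    K=d['mtx'];r=rot(d['orientation'])@np.array([(u-K[0,2])/K[0,0],(v-K[1,2])/K[1,1],1]);o=np.array(d['origin'])
    return o+r*(h-o[2])/r[2]
E
python3 - <<'E'
from h import *
import pickle
for n in ['scene','top','wrist']:
    d=img(n,n+'0.png');print(n,d['origin'],d['orientation'],d['mtx'][0,0]);pickle.dump(d,open(n+'0.pkl','wb'))
s=readout.get_state();print(s)
E
```

```text
scene [1.56389692 0.2253264  1.10314304] [-0.24220486  0.57595375  0.71931851 -0.30363624] 371.3542475928154
top [ 0.45103959 -0.00148611  1.19772101] [-0.04065021  0.71306095 -0.6984878   0.04479331] 382.89898229939865
wrist [ 0.25760357 -0.51887342  0.3731064 ] [ 0.11285756  0.80874126 -0.57155767 -0.0807625 ] 287.15788381688395
{'clock': 0.15, 'qpos': array([-1.35099820e+00,  2.76450250e-01,  1.50584805e+00, -2.21424117e-05,
        1.36070642e+00, -1.21009907e-01]), 'qd': array([ 0.00057581,  0.00034595, -0.00490476,  0.00052229,  0.00228667,
        0.0002855 ]), 'effort': array([ 1.74285840e-03, -4.17142832e+01, -2.46033382e+01, -3.13158318e-05,
        7.64094380e-03,  3.69841962e-05]), 'position': array([ 0.19208712, -0.54154138,  0.23063585]), 'ee_rot': array([-0.11941487, -0.69683254, -0.12041138,  0.69689713]), 'contact_force': array([-0.35117857, -0.35024758,  1.56525881]), 'moment': array([ 0.02410342, -0.00231746,  0.02560161]), 'width': 0.08533130390302911}
```

View pics/scene0.png

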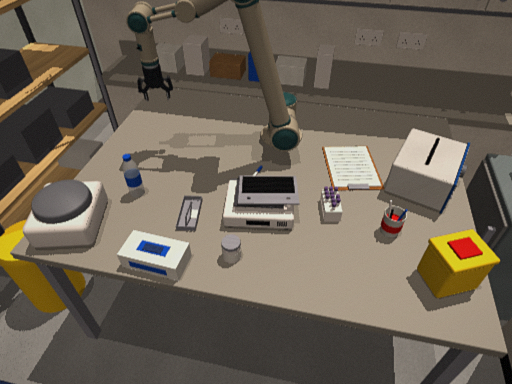

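View pics/top0.png

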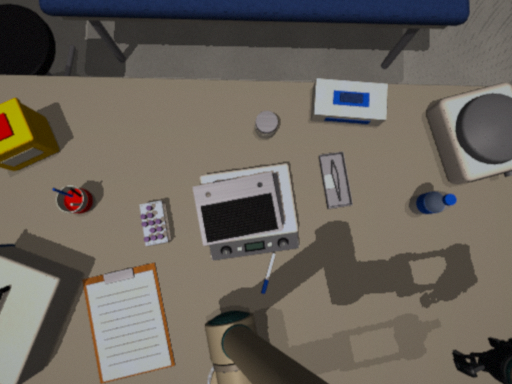

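View pics/wrist0.png

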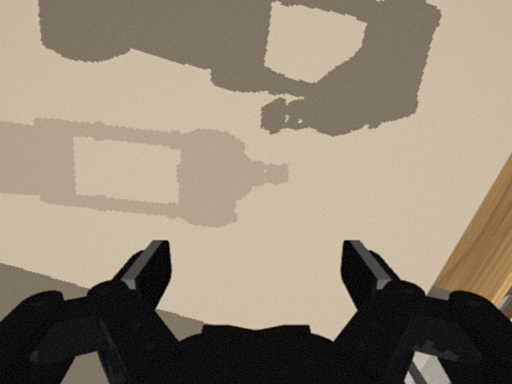

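```bash
python3 - <<'E'
from h import *
import pickle
d=pickle.load(open('top0.pkl','rb'))
c=cv2.cvtColor(d['color'],cv2.COLOR_RGB2BGR)
P=cloud(d)
x0,y0,x1,y1=180,150,310,270
a=cv2.resize(c[y0:y1,x0:x1],None,fx=6,fy=6,interpolation=cv2.INTER_CUBIC)[:600]
cv2.imwrite('pics/crop0.png',a)
h=P[...,2]
hh=cv2.applyColorMap(np.clip(h*1000*2,0,255).astype(np.uint8),cv2.COLORMAP_JET)
cv2.imwrite('pics/h0.png',cv2.resize(hh[y0:y1,x0:x1],None,fx=5,fy=5,interpolation=cv2.INTER_NEAREST))
for v in range(160,262,6):
    print(v,' '.join('%4d'%(1000*h[v,u]) for u in range(184,308,6)))
E
```

```text
160    1   -3    0    0    0   -3   -3    0    1    2    1   -2   -2   -2    1   -1    2    0   -2    3    0
166    0   -4   -3   -3    1    0    1   -1   -2   -5   -4    4    1   63   67   67   65   67    1   -2   -3
172   -3   -1   -2    0   -6    0   64   64   67   68   69   72   67   66  112   66   69   66    4   -2   -3
178   -4   -4    0   68   68   66   68   73   99  111  117  114  117  113  113  100   70   70    2    0    1
184   -5   -4   -1   67  110  116  115  112  115  114  111  114  118   96  111   96   68   70    2   -2   -3
190   -2   -5  111  114  113  112  111  115  113 1197  113  111  110  109  113  111   68   67   60   -1   -2
196   -2    2  111  110   70  113  115  109  110  111  109  111  112  106  109  107   95   68   67   -1   -2
202    3   -3  110  109  109  108  111  113  112  109  113  110  111  109  108  109   98   66   69   -2   -1
208    0    0   -4  114  111  107  106  108  108  111  106  109  111  108  111  110  102   68   67   -2    0
214   -3    0    0  108  108  108  111  109  113  108  106  107  107  109  108  107   99   73   70    0    0
220    3   -3    2  107  109  108  111  109  107  108  107  108  108  106  109  104  107   72   68   -3   -1
226    0   -1   -5  107  105  106  108  107  104  108  108  108  105  104  109  105  103   71   71    0    1
232    0    2    0  104  105  108  109  104  108  107  108  107  105  100  101   68   68   68   67    0    0
238    1   -2    1  105  103  102  103  105  103  103   68   64   63   63   59   59   61   57   51   27   -3
244   -2   -3    0   -2   -5   67   61   59   58   55   55   53   54   53   54   48   64   58   43   41   -3
250   -1    0    3   -4    0   49   50   71   44   42   44   43   42   37   35   33   33   -2    1    2   -4
256    0   -2   -3   -1   -2   44   40   37   34   30    1    1    0    0   -3    8   -2   -1   -2   -2   -1
```

View pics/crop0.png

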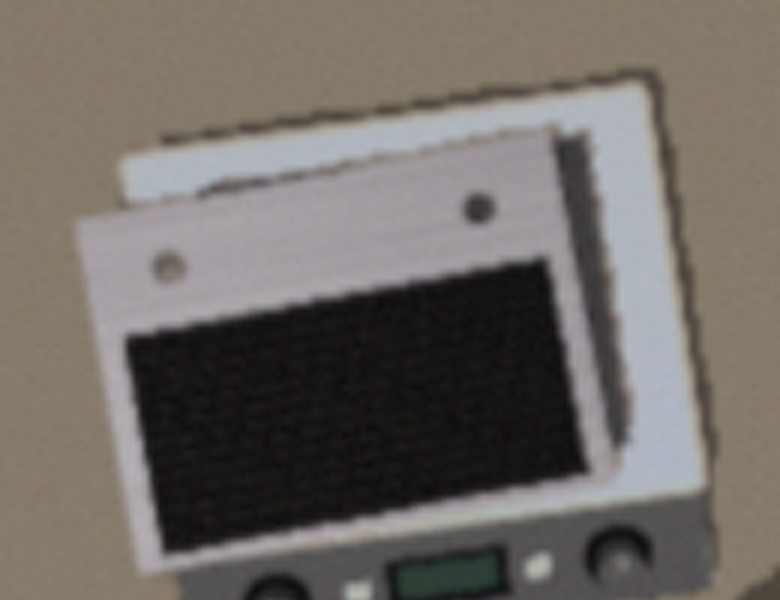

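View pics/h0.png

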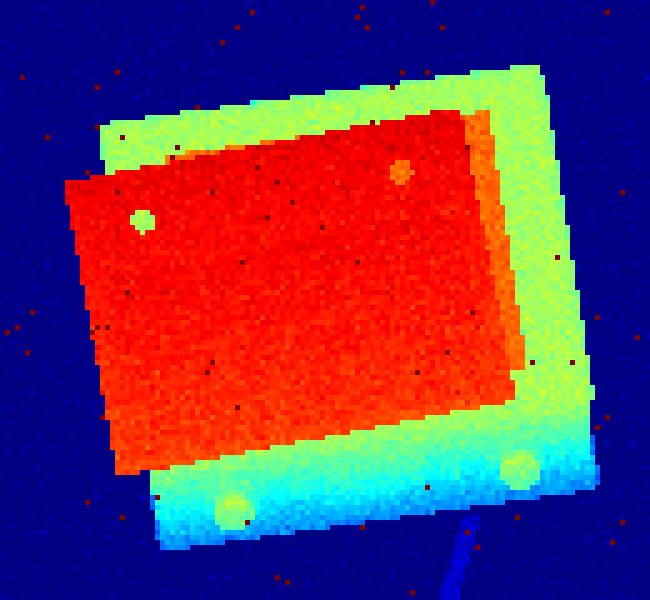

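```bash
cat >> h.py <<'E'
def fitline(p):  # p Nx2 -> point, dir, robust
    vx,vy,x,y=cv2.fitLine(np.float32(p),cv2.DIST_HUBER,0,0.001,0.001).ravel();return np.array([x,y]),np.array([vx,vy])
def analyze(d,verbose=True,box=(185,158,310,262)):
    P=cloud(d);h=cv2.medianBlur(np.float32(P[...,2]),3)
    x0,y0,x1,y1=box
    g=cv2.cvtColor(d['color'],cv2.COLOR_RGB2GRAY)
    return P,h,g
E
python3 - <<'E'
from h import *
import pickle
d=pickle.load(open('top0.pkl','rb'))
P,h,g=analyze(d)
# housing right edge: rows 172..226, last col with h>45 ; back edge: cols 204..284 first row h>40
pr=[];pb=[]
for v in range(172,228):
    us=[u for u in range(250,310) if 40<h[v,u]*1000<300]if 0 else np.where(h[v,250:310]>.035)[0]+250
    pr.append(ray(d,us.max()+.5,v,.07)[:2])
for u in range(206,284):
    vs=np.where(h[150:200,u]>.035)[0]+150
    pb.append(ray(d,u,vs.min()-.5,.07)[:2])
(cr,dr),(cb,db)=fitline(pr),fitline(pb)
print('right',cr,dr,np.degrees(np.arctan2(dr[1],dr[0])),'back',cb,db,np.degrees(np.arctan2(db[1],db[0]))-90)
yaw=[np.arctan2(*(dr*np.sign(dr[0]))[::-1]), np.arctan2(*(db*np.sign(db[1]))[::-1])-np.pi/2]
print(np.degrees(yaw))
y=np.mean(yaw);X=np.array([np.cos(y),np.sin(y)]);Y=np.array([-X[1],X[0]])
A=np.linalg.solve(np.array([dr,-db]).T,cb-cr);corner=cr+dr*A[0]
O=corner-X*.105+Y*.135
print('rocker O',O,'yaw',y)
print('pinL',O+X*.055+Y*.075,'pinR',O+X*.055-Y*.075)
# plate mask
m=(h>.0985+0.0)
ys,xs=np.mgrid[:384,:512];
roi=np.zeros_like(m);roi[160:250,185:300]=1
# plate pixels: bright metal or mat; fit plane on core
core=cv2.erode(((h>.1035)&roi).astype(np.uint8),np.ones((5,5)))
Q=P[core>0];Q=Q[(Q[:,2]<.125)&(Q[:,2]>.095)]
for _ in range(2):
    M=np.c_[Q[:,:2],np.ones(len(Q))];c=np.linalg.lstsq(M,Q[:,2],rcond=None)[0];r=Q[:,2]-M@c;Q=Q[abs(r)<.006]
print('plane',c,'tilt deg',np.degrees(np.arctan(np.hypot(*c[:2]))),'dir',np.degrees(np.arctan2(c[1],c[0])))
def rayp(u,v,off=0):
    K=d['mtx'];r=rot(d['orientation'])@np.array([(u-K[0,2])/K[0,0],(v-K[1,2])/K[1,1],1]);o=np.array(d['origin'])
    t=(c[0]*o[0]+c[1]*o[1]+c[2]+off-o[2])/(r[2]-c[0]*r[0]-c[1]*r[1]);return o+t*r
for n,(u,v) in dict(L=(168,267),R=(478,208),bl=(78,220),br=(552,130),fr=(615,478),fl=(140,572)).items():
    p=rayp(180+(u+.5)/6-.5,150+(v+.5)/6-.5); q=p[:2]-O; print(n,p,'rocker',q@X,q@Y)
E
```

```text
right [ 0.55359226 -0.13039012] [0.9868735  0.16149531] 9.293699 back [0.64459264 0.01721518] [ 0.16027355 -0.98707265] -170.77722
[9.293699 9.222776]
rocker O [0.54023236 0.0042851 ] yaw 0.16158675
pinL [0.5824495  0.08715674] pinR [ 0.6065822  -0.06088925]
plane [0.05125442 0.00778911 0.08304237] tilt deg 2.967722492483589 dir 8.641097360145464
L [0.55983156 0.11992073 0.11267029] rocker 0.03794785967221 0.11097606650740986
R [ 0.59108902 -0.02658795  0.1131312 ] rocker 0.04522716830864345 -0.0386529150541846
bl [0.581208   0.16321004 0.11410312] rocker 0.06601042061598995 0.1502623206667906
br [ 0.62915469 -0.06119827  0.11481265] rocker 0.0772286973313929 -0.07893654897329358
fr [ 0.46473962 -0.09380168  0.1061317 ] rocker -0.09028995655838465 -0.0846634155097261
fl [0.41631083 0.1289477  0.10538453] rocker -0.10225095071287353 0.14297569917520253
```

```bash
cat >> h.py <<'E'
O=np.array([0.54023,0.00429]);YAW=0.16159
X=np.array([np.cos(YAW),np.sin(YAW)]);Y=np.array([-X[1],X[0]])
def r2w(x,y,z): p=O+X*x+Y*y;return np.array([p[0],p[1],z])
def plan(target,jaw,s=None):
    """jaw: world dir yaw of tool y; returns tool-frame shift in units (current axes) and turn vector (deg)"""
    s=s or readout.get_state();Rm=rot(s['ee_rot']);p=np.array(s['position'])
    ty=np.array([np.cos(jaw),np.sin(jaw),0]);tx=np.array([0,0,-1.]);T=np.stack([tx,ty,np.cross(tx,ty)],1)
    rv=R.from_matrix(Rm.T@T).as_rotvec()
    return p,Rm.T@(target-p)*1000,np.degrees(rv),T.T@(target-p)*1000
E
python3 - <<'E'
from h import *
s=readout.get_state();print(rot(s['ee_rot']).round(3),manip.tcp_to_grasp)
t=r2w(-.008,.185,.2)
for j in (YAW,YAW+np.pi): print(t,plan(t,j))
import pickle
d=pickle.load(open('top0.pkl','rb'))
for n,(u,v,z) in dict(rackTR=(165,200,.086),rackBR=(171,243,.086),bottle=(430,203,.1),trayL=(321,155,.024),trayLb=(331,207,.024),jar=(266,123,.085)).items():
    q=ray(d,u,v,z)[:2];print(n,q,(q-O)@X,(q-O)@Y)
E
```

```text
[[-0.     0.334 -0.942]
 [ 0.001 -0.942 -0.334]
 [-1.    -0.001 -0.   ]] 0.0187
[0.50256999 0.18559285 0.2       ] (array([ 0.19208712, -0.54154138,  0.23063585]), array([  31.53229636, -581.48836742, -535.66719784]), array([-7.97312832e+01, -6.30970114e-02,  6.11011721e-02]), array([  30.6358486 ,  423.42507729, -667.70877087]))
[0.50256999 0.18559285 0.2       ] (array([ 0.19208712, -0.54154138,  0.23063585]), array([  31.53229636, -581.48836742, -535.66719784]), array([1.00268684e+02, 6.41697902e-02, 6.62658644e-02]), array([  30.6358486 , -423.42507729,  667.70877087]))
rackTR [0.54262922 0.24602152] 0.041259593577390265 0.2381964110042384
rackBR [0.41930111 0.22294241] -0.0841750368544662 0.235259937795746
bottle [ 0.5486976  -0.52009513] -0.07600982827073849 -0.5189161505289185
trayL [ 0.69877603 -0.21986486] 0.12041684957396992 -0.24674283664350086
trayLb [ 0.53678534 -0.25038741] -0.044374248948644966 -0.25080545663668663
jar [ 0.77968986 -0.04409263] 0.22855617964711777 -0.08627847614326731
```

Request:
carry_out --deltas '[0,-0.69,-0.64,0,0,0,1,0,-0.69,-0.64,0,0,0,1,0,-0.69,-0.64,0,0,0,1,0,-0.69,-0.64,0,0,0,1,0,-0.69,-0.64,0,0,0,1,0,-0.69,-0.64,0,0,0,1,0,-0.69,-0.64,0,0,0,1]'

```text
clock: 1.02
position: [0.349, -0.1772, 0.2313]
ee_rot: [0.12, 0.697, 0.12, -0.697]
contact_force: [0.2, -1.0, 0.2]
width: 0.0852
```

Request:
carry_out --deltas '[0,-0.69,-0.64,0,0,0,1,0,-0.69,-0.64,0,0,0,1,0,-0.69,-0.64,0,0,0,1,0,-0.69,-0.64,0,0,0,1,0,-0.69,-0.64,0,0,0,1,0,-0.69,-0.64,0,0,0,1,0,-0.69,-0.64,0,0,0,1]'

```text
clock: 1.9
position: [0.5055, 0.1858, 0.2311]
ee_rot: [-0.12, -0.697, -0.12, 0.697]
contact_force: [0.8, 0.1, 0.0]
width: 0.0855
```

Request:
carry_out --deltas '[0,0,0,-1,0,0,1,0,0,0,-1,0,0,1,0,0,0,-1,0,0,1,0,0,0,-1,0,0,1,0,0,0,-1,0,0,1,0,0,0,-1,0,0,1,0,0,0,-1,0,0,1,0,0,0,-1,0,0,1,0,0,0,-1,0,0,1,0,0,0,-1,0,0,1]'

```text
clock: 3.15
position: [0.5049, 0.184, 0.2309]
ee_rot: [-0.352, -0.613, -0.352, 0.614]
contact_force: [0.5, -0.8, 0.2]
width: 0.0854
```

Request:
carry_out --deltas '[0,0,0,-1,0,0,1,0,0,0,-1,0,0,1,0,0,0,-1,0,0,1,0,0,0,-1,0,0,1,0,0,0,-1,0,0,1,0,0,0,-1,0,0,1,0,0,0,-1,0,0,1,0,0,0,-1,0,0,1,0,0,0,-1,0,0,1,0,0,0,-1,0,0,1]'

```text
clock: 4.4
position: [0.5049, 0.1839, 0.2309]
ee_rot: [0.54, 0.456, 0.54, -0.456]
contact_force: [0.4, -0.2, 0.3]
width: 0.0856
```

```bash
python3 - <<'E'
from h import *
img('wrist','w1.png')
s=readout.get_state();print(s['clock'],s['width'],s['contact_force']);t=r2w(-.008,.185,.077)
print(t,plan(t,YAW))
E
```

```text
4.45 0.08532196980813823 [0.116632   0.14849045 0.39771776]
[0.50256999 0.18559285 0.077     ] (array([0.50491522, 0.18394034, 0.23093799]), array([153.93920352,  -1.92002585,  -2.04256628]), array([0.47715262, 0.00660204, 0.04165321]), array([153.93799426,  -2.04880533,  -2.00830216]))
```

View pics/w1.png

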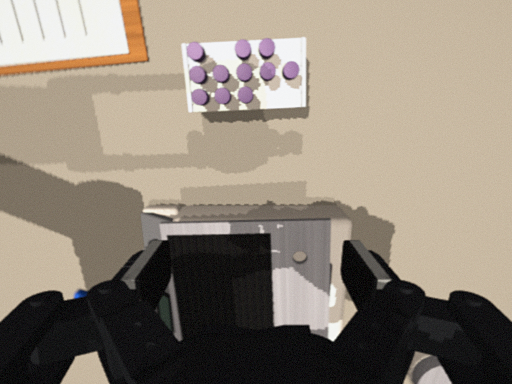

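Request:
carry_out --deltas '[0.6,-0.03,-0.03,0.12,0,0,1,0.6,0,0,0,0,0,1,0.6,0,0,0,0,0,1,0.5,0,0,0,0,0,1,0.25,0,0,0,0,0,1,0,0,0,0,0,0,1]'

```text
clock: 5.2
position: [0.5025, 0.1853, 0.0775]
ee_rot: [0.537, 0.459, 0.538, -0.46]
contact_force: [-1.2, 0.8, 1.2]
width: 0.0854
```

```bash
python3 - <<'E'
from h import *
d=img('scene');c=cv2.cvtColor(d['color'],cv2.COLOR_RGB2BGR)
cv2.imwrite('pics/s2.png',cv2.resize(c[120:260,180:380],None,fx=4,fy=4,interpolation=cv2.INTER_CUBIC))
d=img('wrist','w2.png')
s=readout.get_state();print(s['clock'],s['width'],s['contact_force']);
p=s['position'][:2]-O;print('rocker',p@X,p@Y,s['position'][2])
E
```

```text
5.3 0.08555368443097124 [ 0.73090515 -0.03773816 -0.80353527]
rocker -0.006631254576721023 0.18485323865833747 0.07915238546093388
```

View pics/s2.png

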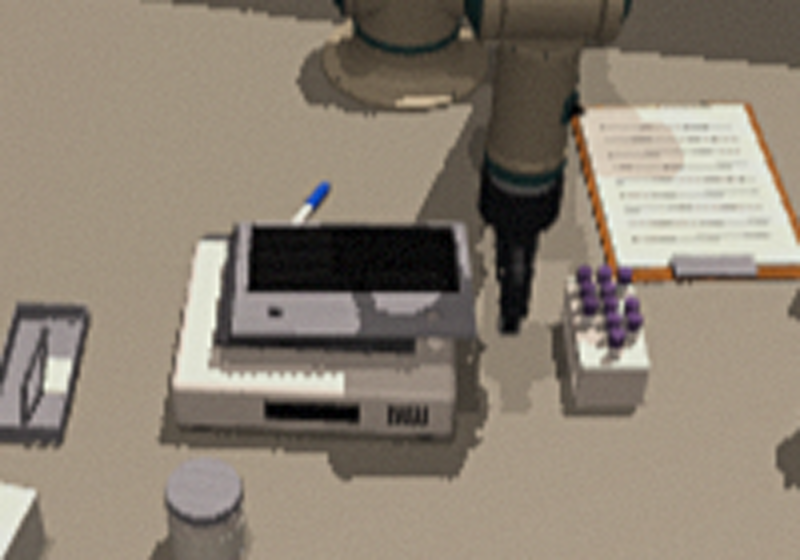

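View pics/w2.png

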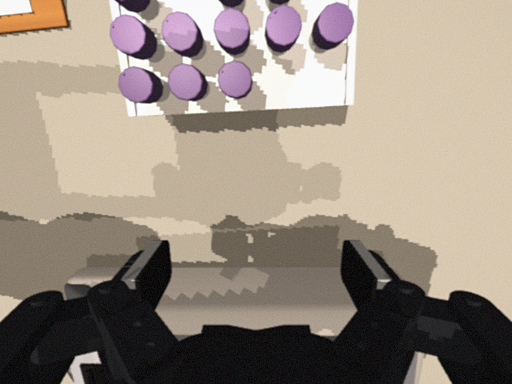

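Request:
carry_out --deltas '[0,0,0.13,0,0,0,1,0,0,0.13,0,0,0,1,0,0,0.05,0,0,0,1,0,0,0.05,0,0,0,1,0,0,0.05,0,0,0,1,0,0,0.05,0,0,0,1,0,0,0.05,0,0,0,1,0,0,0.05,0,0,0,1,0,0,0.05,0,0,0,1,0,0,0.05,0,0,0,1]'

```text
clock: 6.55
position: [0.5095, 0.1463, 0.0784]
ee_rot: [0.538, 0.459, 0.538, -0.459]
contact_force: [1.1, 5.1, 2.4]
width: 0.0854
```

```bash
cat > look.py <<'E'
import sys
from h import *
n=sys.argv[1]
d=img('top');c=cv2.cvtColor(d['color'],cv2.COLOR_RGB2BGR)
cv2.imwrite('pics/t%s.png'%n,cv2.resize(c[150:260,170:310],None,fx=5,fy=5,interpolation=cv2.INTER_CUBIC))
import pickle;pickle.dump(d,open('t%s.pkl'%n,'wb'))
s=readout.get_state();print(s['clock'],s['width'],s['contact_force']);
p=s['position'][:2]-O;print('rocker',p@X,p@Y,s['position'][2])
E
python3 look.py 3
```

```text
6.6 0.08569311154508315 [1.66323791 0.97653301 1.29847437]
rocker -0.007697163664919189 0.14453385821551196 0.07832078552961506
```

View pics/t3.png

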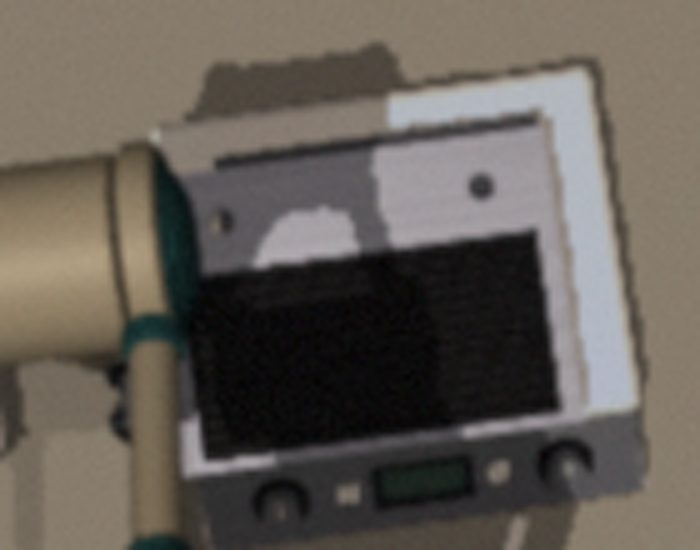

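```bash
cat >> h.py <<'E'
def prayplane(d,u,v):
    # plate top plane in rocker frame: z=0.106 at x=-0.075, slope 9/130
    K=d['mtx'];r=rot(d['orientation'])@np.array([(u-K[0,2])/K[0,0],(v-K[1,2])/K[1,1],1]);o=np.array(d['origin'])
    n=np.array([*(X*9/130),-1.]);p0=r2w(-.075,0,.106)
    t=n@(p0-o)/(n@r);w=o+t*r;q=w[:2]-O;return np.array([q@X,q@Y])
def pose(d,L,Rr,x0=170,y0=150,f=5):
    f5=lambda u,v:prayplane(d,x0+(u+.5)/f-.5,y0+(v+.5)/f-.5)
    l,r=f5(*L),f5(*Rr);e=l-r;yaw=np.arctan2(-e[0],e[1]);m=(l+r)/2
    c=m-.055*np.array([np.cos(yaw),np.sin(yaw)])
    print('L',l*1e3,'R',r*1e3,'dist',np.hypot(*e)*1e3,'yaw',yaw,'mid err mm',(m-[.055,0])*1e3)
E
python3 - <<'E'
from h import *
import pickle
d=pickle.load(open('top0.pkl','rb'));pose(d,(168,267),(478,208),180,150,6)
d=pickle.load(open('t3.pkl','rb'));pose(d,(220,222),(481,186))
for u,v in [(537,122),(575,398)]: print(prayplane(d,170+(u+.5)/5-.5,150+(v+.5)/5-.5))
E
```

```text
L [ 37.81641879 110.86321551] R [ 45.08232298 -38.60671748] dist 149.64643073930233 yaw 0.04857290647747741 mid err mm [-13.55062912  36.12824901]
L [35.67356784 93.92016538] R [ 35.29021704 -56.09260022] dist 150.01325541743915 yaw -0.0025554489121929255 mid err mm [-19.51810756  18.91378258]
[ 0.06703335 -0.0930321 ]
[-0.09115741 -0.09187373]
```

Request:
carry_out --deltas '[0,0,0.035,0,0,0,1,0,0,0.035,0,0,0,1,0,0,0.035,0,0,0,1,0,0,0.035,0,0,0,1,0,0,0.035,0,0,0,1,0,0,0.035,0,0,0,1,0,0,0.035,0,0,0,1,0,0,0.03,0,0,0,1,0,0,0.02,0,0,0,1,0,0,0,0,0,0,1]'

```text
clock: 7.85
position: [0.5111, 0.1289, 0.0781]
ee_rot: [0.537, 0.459, 0.538, -0.46]
contact_force: [-2.1, 3.8, 2.4]
width: 0.0854
```

```bash
python3 look.py 4
```

```text
7.9 0.08566314894702201 [-1.98621906  4.60463261  1.98544204]
rocker -0.008682665396888644 0.1276691501971923 0.07812491750695502
```

View pics/t4.png

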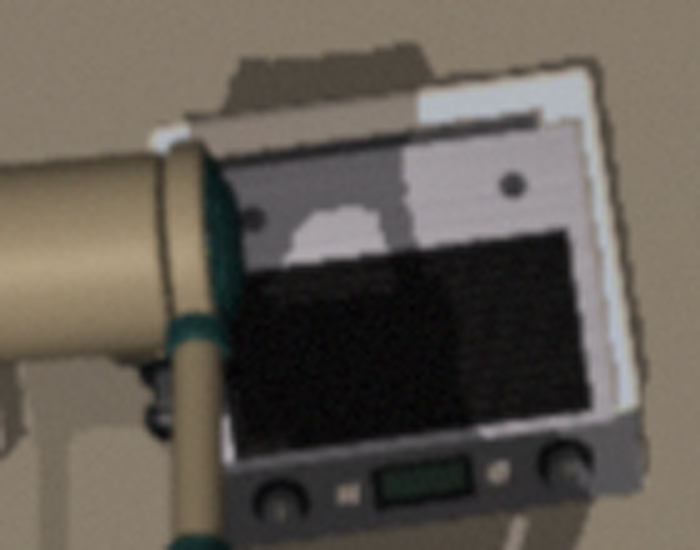

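```bash
python3 - <<'E'
from h import *
import pickle
d=pickle.load(open('t4.pkl','rb'));pose(d,(253,219),(513,185))
E
```

```text
L [34.75218505 75.12720159] R [ 33.31617904 -74.27410216] dist 149.40820484622066 yaw -0.009611440848520064 mid err mm [-20.96581795   0.42654972]
```

Request:
carry_out --deltas '[0,0,-0.2,0,0,0,1,0,0,-0.3,0,0,0,1,-0.6,0,0,0,0,0,1,-0.7,0,0,0,0,0,1,-0.5,0,0,0,0,0,1,0,-0.45,0.52,0,0,0,1,0,-0.45,0.52,0,0,0,1,0,-0.45,0.52,0,0,0,1,0,-0.45,0.52,0,0,0,1,0,-0.45,0.52,0,0,0,1]'

```text
clock: 9.15
position: [0.3978, -0.0173, 0.1862]
ee_rot: [0.538, 0.458, 0.538, -0.459]
contact_force: [0.9, 0.5, 0.3]
width: 0.0854
```

Request:
carry_out --deltas '[0,0,0,1,0,0,1,0,0,0,1,0,0,1,0,0,0,1,0,0,1,0,0,0,1,0,0,1,0,0,0,1,0,0,1,0,0,0,1,0,0,1,0,0,0,1,0,0,1,0,0,0,1,0,0,1,0,0,0,1,0,0,1,0,0,0,1,0,0,1]'

```text
clock: 10.4
position: [0.3985, -0.0163, 0.1862]
ee_rot: [-0.348, -0.615, -0.348, 0.616]
contact_force: [0.4, -0.7, -0.3]
width: 0.0852
```

Request:
carry_out --deltas '[0,0,0,1,0,0,1,0,0,0,1,0,0,1,0,0,0,1,0,0,1,0,0,0,1,0,0,1,0,0,0,1,0,0,1,0,0,0,1,0,0,1,0,0,0,1,0,0,1,0,0,0,1,0,0,1,0,0,0,1,0,0,1,0,0,0,1,0,0,1]'

```text
clock: 11.65
position: [0.3984, -0.0163, 0.1862]
ee_rot: [-0.117, -0.697, -0.116, 0.698]
contact_force: [0.2, -0.2, 0.7]
width: 0.0857
```

```bash
python3 look.py 5; python3 - <<'E'
from h import *
d=img('wrist','w5.png')
t=r2w(-.145,0,.078);print(plan(t,YAW-np.pi/2))
E
```

```text
11.7 0.08574058317612383 [-0.04000347 -0.04355989 -0.44181049]
rocker -0.14322087027014915 0.002493229033891013 0.18618395082297684
(array([ 0.39847322, -0.01632947,  0.18617493]), array([108.17715537,   2.06454864,   2.10458248]), array([ 9.85288504,  0.03042332, -0.03029199]), array([108.17492552,   2.45606869,   1.77250919]))
```

View pics/t5.png

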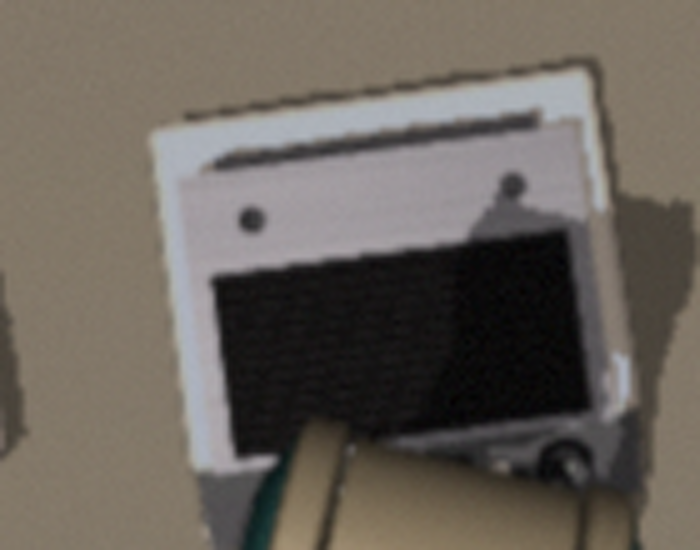

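View pics/w5.png

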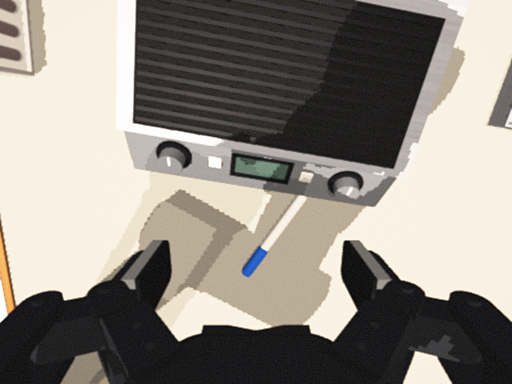

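```bash
python3 - <<'E'
from h import *
import pickle
d=pickle.load(open('t5.pkl','rb'));pose(d,(251,220),(513,185))
for u,v in [(205,166),(541,109),(152,130),(590,63)]:
    for z in (.1,.07):
        w=ray(d,170+(u+.5)/5-.5,150+(v+.5)/5-.5,z)[:2]-O;print(u,v,z,w@X*1e3,w@Y*1e3)
E
```

```text
L [34.34774848 76.32976827] R [ 33.31617904 -74.27410216] dist 150.60740328477846 yaw -0.006849447487241443 mid err mm [-21.16803624   1.02783306]
205 166 0.1 70.71764650785539 99.37950730109124
205 166 0.07 75.08147263672906 101.85911909504962
541 109 0.1 76.54326852508409 -97.95659507284986
541 109 0.07 81.06630510850721 -100.87005039945603
152 130 0.1 95.86858189057176 127.05726033828103
152 130 0.07 100.91976669853278 130.29328709169326
590 63 0.1 99.37900106824884 -130.2755069967137
590 63 0.07 104.52612334542499 -134.07221713159984
```

Request:
carry_out --deltas '[0.45,0.03,0.03,0.8,0,0,1,0.45,0,0,0.8,0,0,1,0.45,0,0,0.86,0,0,1,0.3,0,0,0,0,0,1,0.15,0,0,0,0,0,1,0,0,0,0,0,0,1]'

```text
clock: 12.5
position: [0.3973, -0.0189, 0.078]
ee_rot: [-0.057, -0.704, -0.057, 0.705]
contact_force: [-1.0, 0.2, -0.2]
width: 0.0851
```

```bash
python3 look.py 6; python3 - <<'E'
from h import *
d=img('wrist','w6.png')
t=r2w(-.145,0,.078);print(plan(t,YAW-np.pi/2))
E
```

```text
12.55 0.08534524098584023 [-0.17658504 -0.09093901 -0.17544278]
rocker -0.1443237517278609 -7.025474212719628e-05 0.07850699827536262
(array([ 0.39805725, -0.01911503,  0.07880354]), array([ 0.80242316, -0.22650194,  0.91471772]), array([-0.01820406, -0.06125885, -0.03628828]), array([ 0.80354404, -0.22628385,  0.91378727]))
```

View pics/w6.png

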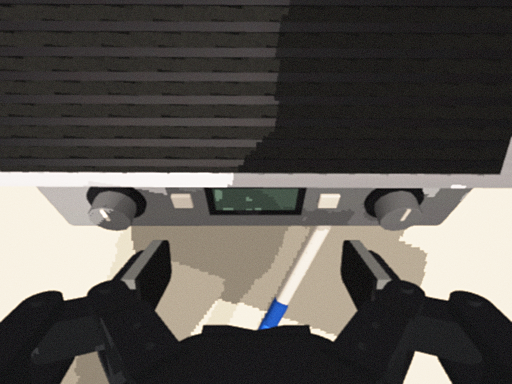

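```bash
python3 - <<'E'
from h import *
import pickle
for n in ('t5.pkl','t6.pkl'):
    d=pickle.load(open(n,'rb'));P,h,g=analyze(d)
    def tor(u,v,z): w=ray(d,u,v,z)[:2]-O;return w@X*1e3,w@Y*1e3
    L=[];Rr=[];B=[];CR=[];CB=[]
    for v in range(182,235):
        us=np.where(h[v,185:250]>.035)[0]+185; L.append(tor(us.min()-.5,v,.07))
    for v in range(172,215):
        us=np.where(h[v,250:310]>.035)[0]+250; Rr.append(tor(us.max()+.5,v,.07))
    for u in range(210,280):
        vs=np.where(h[150:200,u]>.035)[0]+150; B.append(tor(u,vs.min()-.5,.07))
    for u in range(220,268):
        vs=np.where(h[160:200,u]>.085)[0]+160; CB.append(tor(u,vs.min()-.5,.1))
    for nm,a in dict(L=L,R=Rr).items():
        a=np.array(a);p=np.polyfit(a[:,0],a[:,1],1);print(n,nm,'y at x=50',np.polyval(p,50),'slope',p[0])
    for nm,a in dict(B=B,CB=CB).items():
        a=np.array(a);p=np.polyfit(a[:,1],a[:,0],1);print(n,nm,'x at y=0',np.polyval(p,0),'slope',p[0])
    # carrier ends: near back edge, between x=65 and 75 -> scan heights
    q=P.reshape(-1,3);r=q[:,:2]-O;xr,yr=r@X*1e3,r@Y*1e3;hz=q[:,2]
    m=(abs(hz-.099)<.008)&(xr>64)&(xr<76)&(abs(yr)<130)
    print('carrier strip y',np.percentile(yr[m],[0,1,50,99,100]),m.sum())
E
```

```text
t5.pkl L y at x=50 132.48289048441234 slope -0.002884941594260317
t5.pkl R y at x=50 -135.03437617437746 slope 0.0006995302784142833
t5.pkl B x at y=0 105.08388174351785 slope 0.001435616141149103
t5.pkl CB x at y=0 76.12709537039788 slope 0.0011072253411911087
carrier strip y [-95.27192595 -94.3374734   -5.49745442  91.86724913  92.39597159] 192
t6.pkl L y at x=50 132.46264475749334 slope -0.005706551863538156
t6.pkl R y at x=50 -135.03437617437746 slope 0.0006995302784142833
t6.pkl B x at y=0 105.08388174351785 slope 0.001435616141149103
t6.pkl CB x at y=0 76.12709537039788 slope 0.0011072253411911087
carrier strip y [-95.7016822  -94.57135915  -4.27356523  92.08413298  92.58201933] 193
```

```bash
cat >> h.py <<'E'
def plate_edges(d):
    c=d['color'].astype(float);P=cloud(d);h=cv2.medianBlur(np.float32(P[...,2]),3)
    r=P[...,:2]-O;xr=r@X*1e3;yr=r@Y*1e3
    Lp=[];Rp=[]
    for v in range(190,228):
        us=np.where(h[v,190:250]>.0875)[0]+190
        Lp.append(prayplane(d,us.min()-.5,v)*1e3)
        us=np.where(h[v,250:305]>.0875)[0]+250
        Rp.append(prayplane(d,us.max()+.5,v)*1e3)
    out=[]
    for a in (Lp,Rp):
        a=np.array(a);a=a[abs(a[:,1]-np.median(a[:,1]))<6];p=np.polyfit(a[:,0],a[:,1],1);out.append((np.polyval(p,-20),p[0],len(a)))
    return out
E
python3 - <<'E'
from h import *
import pickle
for n in ('t5.pkl','t6.pkl'):
    d=pickle.load(open(n,'rb'));e=plate_edges(d);print(e,(e[0][0]+e[1][0])/2)
    g=cv2.cvtColor(d['color'],cv2.COLOR_RGB2GRAY)
    print(g[188:200,214:228]);print(g[182:194,266:280])
E
```

```text
[(np.float64(115.00984472980852), np.float64(-0.002945779471225792), 38), (np.float64(-114.70402860889058), np.float64(-0.00947807515537169), 38)] 0.15290806045896943
[[160 160 161 161 161 162 161 160 161 160 161 160 161 162]
 [161 163 160 160 160 158 160 158 159 159 161 160 159 161]
 [158 160 156 160 157 153 151 156 159 158 159 158 160 156]
 [159 159 160 155 137 117 111 126 143 157 158 157 158 158]
 [156 159 156 141 100  64  68  78 112 144 154 158 157 156]
 [157 158 152 131  67  48  58  64  91 134 156 157 155 157]
 [157 157 156 129  61  49  58  65  91 135 155 155 157 158]
 [155 156 156 137  91  61  57  69 108 147 158 159 160 156]
 [158 158 158 152 132 111 104 111 137 156 159 159 158 158]
 [159 159 157 157 155 148 146 149 155 159 160 160 161 159]
 [161 163 160 159 161 159 158 159 159 159 158 158 158 157]
 [159 159 159 159 158 156 160 157 158 158 157 158 161 158]]
[[147 149 150 148 148 148 147 148 148 147 147 147 147 146]
 [149 149 148 149 149 145 144 144 148 151 148 147 148 147]
 [150 149 150 148 139 119 112 118 136 148 148 149 146 148]
 [149 150 150 138 112  81  68  76 105 138 150 1
[... 1369 characters left out ...]
0 149 148 148 149 146 148 145 148 148 146 146 146]
 [150 150 148 149 149 143 146 142 145 149 147 148 149 148]
 [149 151 150 147 136 119 110 117 135 146 149 149 148 149]
 [150 149 148 139 111  80  67  74 105 138 150 150 148 151]
 [151 148 147 130  85  63  58  59  80 125 147 150 150 149]
 [153 152 150 130  86  62  57  58  73 117 146 147 147 147]
 [148 149 149 135 103  65  57  61  92 133 144 147 149 148]
 [147 147 147 144 131 110 101 108 130 146 149 150 151 149]
 [148 151 149 148 149 144 140 139 149 151 150 150 150 150]
 [153 152 151 151 151 150 151 148 152 150 147 148 150 148]
 [152 151 151 149 152 147 151 149 149 148 147 148 149 148]
 [150 148 147 148 150 149 149 151 150 150 151 150 149 151]]
```

Request:
carry_out --deltas '[0,0,-0.18,0,0,0,1,0,0,-0.18,0,0,0,1,0,0,-0.035,0,0,0,1,0,0,-0.035,0,0,0,1,0,0,-0.035,0,0,0,1,0,0,-0.035,0,0,0,1,0,0,-0.035,0,0,0,1,0,0,-0.035,0,0,0,1,0,0,-0.035,0,0,0,1,0,0,-0.035,0,0,0,1]'

```text
clock: 13.85
position: [0.4295, -0.0131, 0.0778]
ee_rot: [-0.057, -0.701, -0.057, 0.709]
contact_force: [-11.4, -3.5, 9.9]
width: 0.0855
```

```bash
python3 look.py 7;python3 - <<'E'
from h import *
import pickle
cv2.imwrite('/dev/null.png',np.zeros((2,2))) if 0 else None
d=pickle.load(open('t7.pkl','rb'));e=plate_edges(d);print(e,(e[0][0]+e[1][0])/2)
img('wrist','w7.png')
E
```

```text
13.9 0.0852765746824242 [-10.19948809  -2.15835844   7.70939712]
rocker -0.11149967875373272 0.0006623112235075793 0.07785011731479624
[(np.float64(116.0279000274884), np.float64(-0.0020486798460292986), 38), (np.float64(-113.58263952542792), np.float64(-0.004217470470976789), 38)] 1.222630251030239
```

View pics/t7.png

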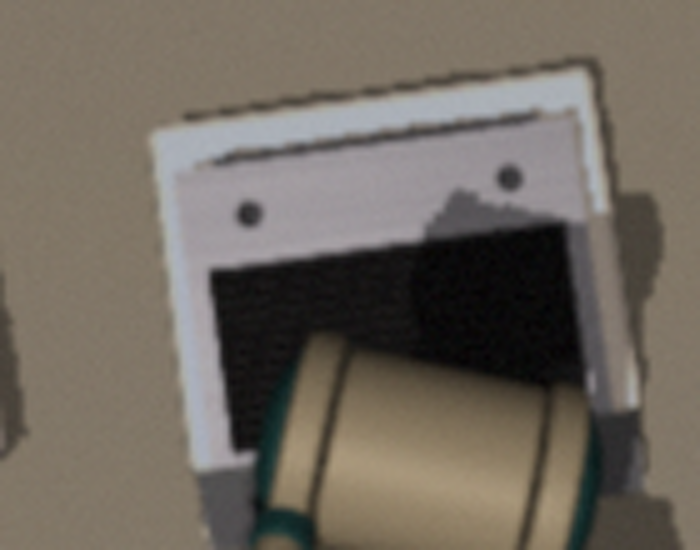

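View pics/w7.png

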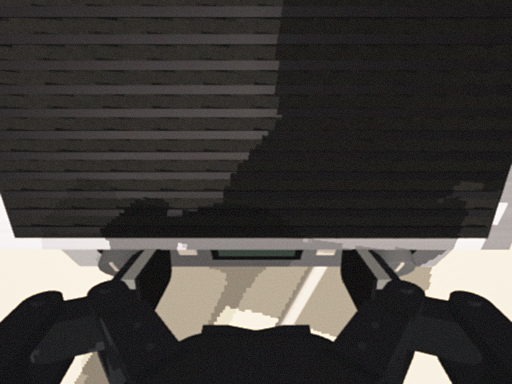

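```bash
python3 - <<'E'
from h import *
import pickle
d=pickle.load(open('t7.pkl','rb'));pose(d,(249,213),(510,178))
def cen(d,u0,v0):
    g=cv2.cvtColor(d['color'],cv2.COLOR_RGB2GRAY).astype(float)[v0-5:v0+6,u0-5:u0+6]
    w=np.clip(np.median(g)-12-g,0,None);v,u=np.mgrid[-5:6,-5:6];return u0+(w*u).sum()/w.sum(),v0+(w*v).sum()/w.sum()
for n,a,b in (('t6.pkl',(220,194),(272,187)),('t7.pkl',(219,192),(271,185))):
    d=pickle.load(open(n,'rb'));a=cen(d,*a);b=cen(d,*b);print(n,a,b);pose(d,a,b,0,0,1)
E
```

```text
L [38.44462755 76.91442412] R [ 37.50558086 -73.14791535] dist 150.06527758138478 yaw -0.006257628945758623 mid err mm [-17.02489579   1.88325438]
t6.pkl (np.float64(219.83018867924528), np.float64(193.5996462264151)) (np.float64(272.1101573676681), np.float64(186.63590844062946))
L [34.33680737 76.24470564] R [ 33.25049191 -74.00528572] dist 150.25391836937217 yaw -0.007229927401855783 mid err mm [-21.20635036   1.11970996]
t7.pkl (np.float64(219.33577981651376), np.float64(192.4256880733945)) (np.float64(271.30785868781544), np.float64(185.29992790194666))
L [37.83496574 77.18227041] R [ 37.33935825 -72.28057765] dist 149.4636697600247 yaw -0.0033159121550968714 mid err mm [-17.41283801   2.45084638]
```

Request:
carry_out --deltas '[-0.012,0.005,0,0,0,0,1,-0.012,0.005,0,0,0,0,1,-0.012,0.005,0,0,0,0,1,0,0.005,-0.015,0,0,0,1,0,0.005,-0.015,0,0,0,1]'

```text
clock: 14.58
position: [0.4374, -0.0141, 0.0804]
ee_rot: [-0.057, -0.705, -0.057, 0.705]
contact_force: [-2.9, 0.5, -2.1]
width: 0.0855
```

```bash
cat >> h.py <<'E'
def cen(d,u0,v0):
    for _ in range(3):
        u0=int(round(u0));v0=int(round(v0))
        g=cv2.cvtColor(d['color'],cv2.COLOR_RGB2GRAY).astype(float)[v0-5:v0+6,u0-5:u0+6]
        w=np.clip(np.median(g)-12-g,0,None);v,u=np.mgrid[-5:6,-5:6];u0,v0=u0+(w*u).sum()/w.sum(),v0+(w*v).sum()/w.sum()
    return u0,v0
def hp(n,a=(219,192),b=(271,185)):
    import pickle
    d=pickle.load(open(n,'rb'));a=cen(d,*a);b=cen(d,*b);print(n,np.round(a+b,1));pose(d,a,b,0,0,1)
    e=plate_edges(d);print('edges',np.round(e,4).tolist(),(e[0][0]+e[1][0])/2)
    P=cloud(d);r=P[...,:2]-O;xr=r@X*1e3;yr=r@Y*1e3
    m=(xr>62)&(xr<72)&(abs(yr)<100)&(abs(P[...,2]-.108)<.02);print('hole-end height mm',np.median(P[...,2][m])*1e3)
E
python3 look.py 8; python3 -c "
from h import *
hp('t7.pkl');hp('t8.pkl')"
```

```text
14.625 0.08526829621333058 [-2.61398836 -0.32462029 -1.45889025]
rocker -0.10416885194384076 -0.0016845804242716109 0.08040563285045421
t7.pkl [219.3 192.4 271.3 185.3]
L [37.83496574 77.18227041] R [ 37.33935825 -72.28057765] dist 149.4636697600247 yaw -0.0033159121550968714 mid err mm [-17.41283801   2.45084638]
edges [[116.0279, -0.002, 38.0], [-113.5826, -0.0042, 38.0]] 1.222630251030239
hole-end height mm 113.96581640317905
t8.pkl [219.4 189.7 270.7 184.5]
L [45.37615569 76.08640512] R [ 39.73945033 -70.79790166] dist 146.99242166008165 yaw -0.03835631562935431 mid err mm [-12.44219699   2.64425173]
edges [[114.7425, -0.0003, 38.0], [-115.1773, -0.0015, 38.0]] -0.21741342476605752
hole-end height mm 114.38380341915399
```

Request:
carry_out --deltas '[-0.002,0.004,-0.03,0,0,0,1,-0.002,0.004,-0.03,0,0,0,1,-0.002,0.004,-0.03,0,0,0,1,-0.002,0.004,-0.03,0,0,0,1]'

```text
clock: 15.12
position: [0.4447, -0.0141, 0.0813]
ee_rot: [-0.057, -0.705, -0.057, 0.705]
contact_force: [-5.4, -1.7, 4.2]
width: 0.0854
```

```bash
python3 look.py 9; python3 -c "
from h import *
hp('t9.pkl',(219,189),(271,183))"
```

```text
15.175 0.0852410900057148 [-3.88584885 -1.80794397  2.09971464]
rocker -0.0972862099710512 -0.0028103406576186446 0.08126748834467802
t9.pkl [219.8 187.6 272.3 192.3]
L [51.22542995 74.00445871] R [ 17.12538065 -72.27867255] dist 150.20508597191363 yaw -0.22902004678983356 mid err mm [-20.8245947    0.86289308]
edges [[113.2838, -0.01, 38.0], [-115.5829, 0.0023, 37.0]] -1.149548262661476
hole-end height mm 104.73794646763501
```

View pics/t9.png

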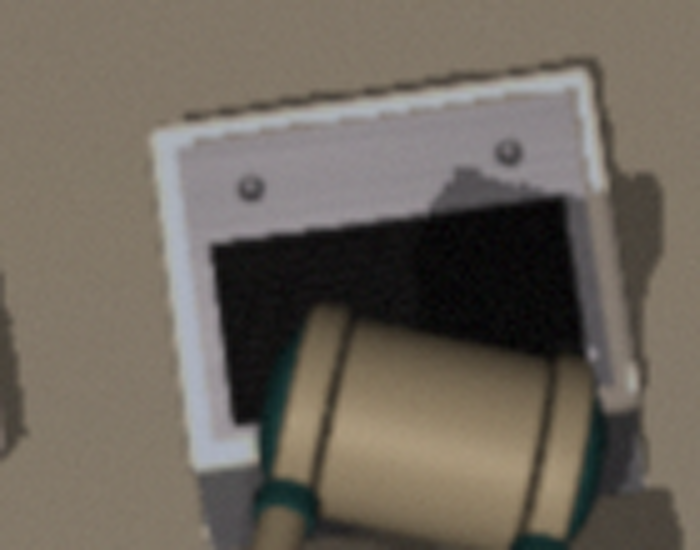

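The plate dropped: both pin tops are visible in the holes at (250,187) and (508,152), and its rear edge is level at about 105 mm. I'm backing off and checking.

Request:
carry_out --deltas '[0,0,0.05,0,0,0,1,0,0,0.15,0,0,0,1,0,0,0.4,0,0,0,1,-0.3,0,0.3,0,0,0,1,-0.8,0,0,0,0,0,1,-0.8,0,0.3,0,0,0,1,-0.5,0,0.6,0,0,0,1,0,0,0.6,0,0,0,1,0,0,0,0,0,0,1]'

```text
clock: 16.3
position: [0.3003, -0.0367, 0.2251]
ee_rot: [0.056, 0.705, 0.056, -0.704]
contact_force: [0.2, 0.2, 0.7]
width: 0.0856
```

```bash
python3 look.py 10; python3 - <<'E'
from h import *
import pickle
img('scene','s10.png');w=img('wrist','w10.png')
d=pickle.load(open('t10.pkl','rb'))
P=cloud(d);r=P[...,:2]-O;xr=r@X*1e3;yr=r@Y*1e3-1.2*-1;z=P[...,2]*1e3
for x in range(-80,81,20):
    print(x,[ (lambda m: round(float(np.median(z[m])),1) if m.sum()>5 else None)((abs(xr-x)<8)&(abs(yr-y)<15)&(z>60)&(z<140)) for y in (95,65,30,0,-30,-65,-95)])
P=cloud(w);r=P[...,:2]-O;xr=r@X*1e3;yr=r@Y*1e3+1.2;z=P[...,2]*1e3
print('wrist')
for x in range(-80,81,20):
    print(x,[ (lambda m: round(float(np.median(z[m])),1) if m.sum()>5 else None)((abs(xr-x)<8)&(abs(yr-y)<15)&(z>60)&(z<140)) for y in (95,65,30,0,-30,-65,-95)])
s=cv2.imread('pics/s10.png');cv2.imwrite('pics/s10c.png',cv2.resize(s[120:260,180:380],None,fx=4,fy=4,interpolation=cv2.INTER_CUBIC))
E
```

```text
16.35 0.08552804072544018 [ 0.78523885 -0.31666724 -0.45025895]
rocker -0.24185440341832898 -0.0023358271300469797 0.22509627346778394
-80 [105.3, 105.2, 105.6, 105.5, 105.2, 105.3, 105.6]
-60 [106.2, 106.8, 106.2, 106.4, 107.3, 106.6, 106.2]
-40 [106.6, 106.5, 106.7, 106.6, 106.5, 106.0, 106.5]
-20 [106.2, 106.9, 106.2, 106.6, 106.5, 106.9, 106.1]
0 [106.3, 106.6, 106.5, 106.6, 106.7, 106.9, 106.2]
20 [106.0, 105.9, 107.0, 106.3, 106.6, 106.0, 105.8]
40 [104.3, 105.0, 104.5, 105.1, 104.9, 104.6, 105.1]
60 [105.0, 104.5, 104.6, 104.8, 104.8, 104.7, 105.0]
80 [105.5, 104.8, 104.9, 104.3, 104.5, 104.7, 105.1]
wrist
-80 [70.2, 70.2, 70.2, 70.3, 70.2, 70.3, 70.2]
-60 [None, None, None, None, None, None, None]
-40 [None, None, None, None, None, None, None]
-20 [None, None, None, None, None, None, None]
0 [None, None, None, None, None, None, None]
20 [None, None, None, None, None, None, None]
40 [None, None, None, None, None, None, None]
60 [None, None, None, None, None, None, None]
80 [None, None, None, None, None, None, None]
```

View pics/t10.png

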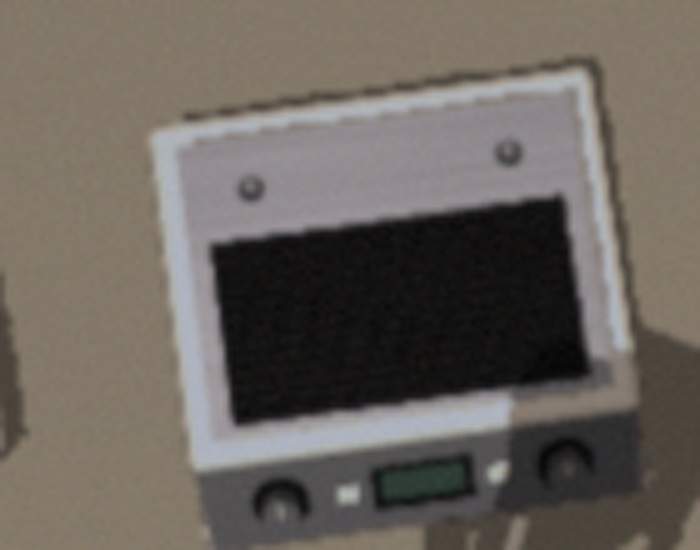

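View pics/s10c.png

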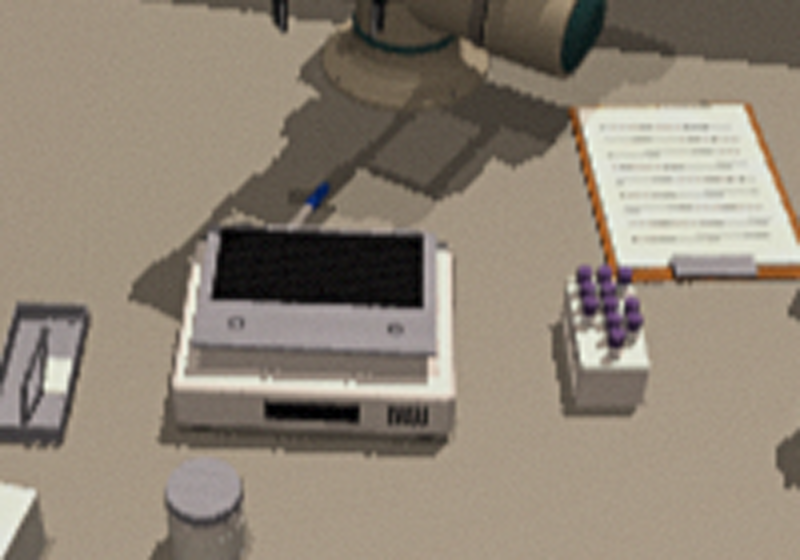

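View pics/w10.png

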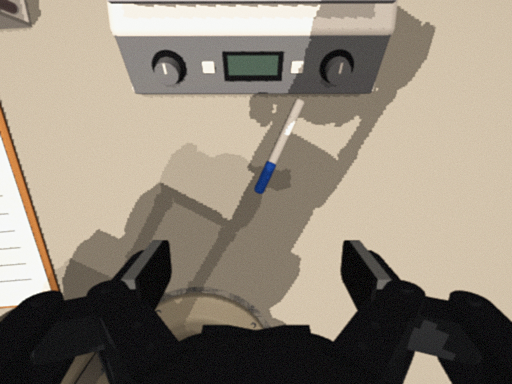

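```bash
python3 -c "
from h import *
print(job.sign_off())"
```

```text
the job is handed in; nothing more can be done
None
```

The plate is seated on both pins and lying flat, and I have handed the job in. The robot was clear of everything and the clock read about 16.4 s of the 72 s allowed.

I used both spread fingertips as a straightedge. The first push, on the left edge, moved the plate about 36 mm to the right and squared it up. The second, on the front edge, moved it about 20 mm back, with a small drag to the right, until it dropped.

**Final checks:**
- **Pins:** both pin tops show inside their holes in the top view.
- **Level:** the bare metal reads 104.5–105.5 mm at the hole end and 105.2–105.6 mm at the front. Flat and fully down should be 106 mm. The counter itself reads about 1 mm low, which accounts for the difference.
- **Other items:** the rack, tray, jar and marker look unmoved in the final pictures. I did not take a separate final look at the bottle and the pen cup, but the arm never went near either.

**Problems on the way:**
- **Misjudged centre:** my first estimate of the mixer's centre was about 1.3 mm off sideways. I found this from the far edges of the housing and carrier and corrected for it during the second push.
- **Higher force:** early in the front push the fingers bore down on the plate's edge, reaching about 11 N sideways and 10 N vertically at the wrist. Raising the tool about 2 mm brought this down to a few newtons.

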